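# Seat a bearing in front of the inspection camera and take its picture

## Robot

A 6-joint arm with a two-finger parallel gripper is mounted at the origin on the work surface. World frame = base frame: x ahead of the robot, y to its left, z up, the work surface at z = 0. Lengths are in m, angles in degrees, forces in N, time in s.
With the tool pointing down it reaches from about 0.35 to 0.875 m from the base axis. Payload 4.2 kg.
Tool frame: the origin (TCP) lies on the centre line of the jaws, within the pads' length; the fingertips stand 25 mm ahead of it and the grasp point (between the pads) lies 6 mm ahead of it; z points along the fingers, y is the line along which they close (so a half turn about z gives the same grasp; the last joint's range is limited). The gripper opens to 87 mm and grips with 3 to 60 N. Pads are 19 mm wide; open, the fingers measure 117 mm over their backs; the gripper's body (75 mm by 190 mm) begins 51 mm behind the grasp point.
Start: joints at [81.624, 22.042, 0.453, 0, -68.411, -14.817], TCP at [0.246, 0.574, 0.225] pointing down, gripper open.
Joint ranges: [-179.83, 179.83], [-69.29, 118.12], [-61.27, 80.66], [-181.25, 117.63], [-171.15, -9.14], [-177.46, 177.46]. Speed limits (degrees/s): [159.86, 159.86, 180, 180, 180, 180].

## Interface

Orientations are given as a 3x3 rotation matrix whose columns are the frame's x, y, z axes.
In Python, from station import r gives the robot as it stands.
- The arm moves only by the tool move_arm, never from a script. Its argument "series" is a list of rows, each an object with "grip": the opening, from 0 (shut) to 1 (fully open); "xyz": the shift along the tool's x, y, z in mm, a list of three; "angular": the turn, a rotation vector about the tool's x, y, z in rad, a list of three. A call has 1 to 10 rows; each row is the pose to reach, as a shift and turn from the pose commanded when the call began, along the tool's axes at that moment; what a row does not reach only later rows make up. A row lasts 1/10 s, in which the tool goes at most 50 mm and 8.59 degrees, less where a joint would pass 70% of its speed; a pose out of reach is approached as far as the arm can. A call with a gripper value outside its range is refused whole. The fingers move at their own pace and stop on an object; the grip force is fixed at half the most. Time passes only in rows, so rows that repeat a pose let the fingers close. It gives the time, the measured TCP pose, the force, the opening and the grip force at its end, in the units of the state.
- r.sense(): the state, without advancing time (a new reading comes with each control period).
- r.capture(name): name is "scene" or "top" or "wrist"; returns a dict with "img" (384x512x3 uint8, red, green, blue), "camera_matrix" (3x3 intrinsics, pixels), "rvec" (rotation vector, rad) and "tvec" (3), from world to camera coordinates, as OpenCV has them; the wrist camera has in their place "hand_eye" (4x4, takes a point from camera to tool coordinates, whose origin is the TCP and whose axes are the flange's). Camera axes: x right, y down, z forward; pixel columns grow to the right and rows downward; lengths in m; the calibration is good to about 2 mm. A picture is of the moment at which its call begins: read the wrist's pose just before it. There is no depth.
- r.finish_job(): hands the job in; it is judged then, once.
The state is a dict: "time_s": time; "joints": joint angles; "joint_velocities": joint speeds; "effort": joint torques, N m; "tcp_pos": TCP position; "ee_rot": TCP orientation; "wrist_force": force on the tool from outside, world axes, zero at the start; "moment": the same for the moment, N m; "gripper_width": opening from 0.0 (shut) to 1.0 (fully open); "gripper_force": force on a finger pad.
Only numpy, scipy, OpenCV 4.12 (cv2) and the standard library are available. Lean on these libraries where they do the work, as an engineer would, in place of code of your own. Each camera call takes 0.05 s, during which the arm holds its last target. There are 200 camera calls.

## Task

With the fingertips, push the steel ball bearing that stands in the sloped gutter up to the top, until it drops over the small brass sill pin and stays by the red end stop, where it cannot roll back. Then press the green button on the control pad all the way down to take its picture, and let go of it. Push gently from behind, without pinching, lifting or flicking the bearing, and leave the oil bottle, the other bearing and the two specimen mounts alone.

Things in the scene. Friction and masses are not known exactly. Their poses are not given: they have to be found in the camera images.
- bearing: steel ball bearing with a brass cage, 52 mm outside diameter, 25 mm bore, 15 mm wide, about 0.13 kg, oiled and slippery (friction about 0.2), standing on its rim in the gutter and free to roll along it. At the start it leans against the lip at the gutter's low end. Origin: the bearing's centre; its y axis is the bearing's axle, which lies across the gutter, level. Its x and z axes turn as it rolls
- gutter: straight aluminium U-shaped gutter 242 mm long, fixed, rising at 8 degrees. Origin: top face of its floor, mid-width, at the low end; x along the floor, uphill; y level, across; z square to the floor. Floor 17 mm wide; cheeks each side 3 mm thick, 12 mm high above the floor. The bearing stands 40 mm above the cheeks; fingers too wide for the channel must pass over them
- lip (a point): mid top edge of the 10 mm high, 4 mm thick lip that closes the gutter's low end. Behind it is free space above the stand's base plate, which is 85 mm wide, 12 mm thick and reaches 30 mm out. The bearing waits with its centre 20.5 mm uphill of this point and 26 mm from the floor. Let go anywhere below the sill pin, it rolls back down to here
- sill (a point): middle of the brass sill pin across the gutter floor, 12.2 mm downhill of the nest; the pin stands 2.5 mm above the floor (the point is on the floor's top face). Once the bearing's centre is about 6 mm past the pin it rolls on by itself, ahead of the finger, the last 6 mm into the nest
- nest (a point): where the bearing's centre is when seated: 26 mm above the gutter floor, 89 mm above the table, with the sill pin behind it and the face of the red end stop (30 mm wide, 44 mm high above the floor) 26 mm ahead. The camera's ring light looks at it from 90 mm away on the gutter's -y side; lens and camera reach 230 mm out on that side and 115 mm above the table
- shutter_top (a point): centre of the top face of the round green push button, 24 mm across, about 50 mm above the table when up, pressed straight down; it stands in a black collar 40 mm across on the control pad, an ivory box 100 x 85 mm and 28 mm high that is fixed to the table
- shutter (a joint): how far the green button is pressed, in m: 0 up, 0.006 fully down. A spring takes it up again; it takes 1.5 N to start and 5 N to hold fully down
- oil: amber oil bottle with black cap and white label, 32 mm across, 78 mm tall, standing; leave alone. Origin: centre of its underside
- spare: another bearing of the same size, lying flat on the table; leave alone. Origin: centre of its underside
- mount_a: dark red resin specimen mount, a disc 40 mm across and 22 mm high with a steel chip in its top; leave alone. Origin: centre of its underside
- mount_b: green resin specimen mount, a disc 40 mm across and 22 mm high with a steel chip in its top; leave alone. Origin: centre of its underside

How it is judged:
By the outcome, as a careful person would: the job done as asked, in the order asked, and still so for the second after the job is handed in, with the robot touching nothing.
It also fails if it takes over 45 s, if anything falls off the work surface, if the arm or the gripper's body presses on something with over 40 N, if the wrist force passes 120 N, or if a joint passes its speed limit or range.

## Working session

There is one attempt and no reset: what is moved stays moved. The work goes in short steps, Python scripts to look and compute and a tool call to move; the robot and the scene stay as the last step left them, time stands still between calls to the robot, and variables do not carry over. Pictures are saved under pics/ and viewed, at most 10 in all, crops included, and the job is handed in when it is done.

Besides the shell and the picture viewer there is one more tool, called after ">>>" as name([rows], argument=value, ...), one row to a line, values as JSON. move_arm: Moves the arm, as the interface text tells. Its arguments: {"type":"object","properties":{"series":{"type":"array"}},"required":["series"]}

```bash
mkdir -p pics; ls; cat > h.py <<'E'
import numpy as np, cv2, pickle
from station import r
def cap(n):
    s=r.sense(); c=r.capture(n); cv2.imwrite(f'pics/{n}_{s["time_s"]:.2f}.png',c['img'][:,:,::-1]); 
    pickle.dump((s,c),open(n+'.pkl','wb')); return s,c
def P(c,s=None):
    K=np.array(c['camera_matrix'])
    if 'hand_eye' in c:
        T=np.eye(4);T[:3,:3]=s['ee_rot'];T[:3,3]=s['tcp_pos'];T=T@np.array(c['hand_eye']);return K,T[:3,:3],T[:3,3]
    R=cv2.Rodrigues(np.array(c['rvec'],float))[0]; t=np.array(c['tvec'],float).ravel(); return K,R.T,-R.T@t
def ray(c,uv,s=None):
    K,R,o=P(c,s); d=R@np.linalg.inv(K)@np.array([*uv,1.]); return o,d/np.linalg.norm(d)
def onz(c,uv,z,s=None):
    o,d=ray(c,uv,s); return o+d*(z-o[2])/d[2]
def proj(c,p,s=None):
    K,R,o=P(c,s); q=K@(R.T@(np.array(p)-o)); return q[:2]/q[2]
def tri(a,b):
    (o,d),(p,e)=a,b; A=np.stack([d,-e],1); k=np.linalg.lstsq(A,p-o,rcond=None)[0]; x=o+d*k[0];y=p+e*k[1]
    return (x+y)/2,np.linalg.norm(x-y)
E
python3 - <<'E'
from h import *
np.set_printoptions(precision=4,suppress=True)
for n in ['scene','top']:
    s,c=cap(n); K,R,o=P(c); print(n,o,R[:,2],K[0,0])
print(s['time_s'],s['tcp_pos'],s['ee_rot'],s['wrist_force'],s['gripper_width'])
E
ls pics; python3 -c "
import cv2,glob
a=[cv2.imread(g) for g in sorted(glob.glob('pics/*.png'))]
for i,x in enumerate(a): cv2.imwrite('pics/b%d.png'%i,cv2.resize(x,(800,600),interpolation=cv2.INTER_CUBIC))"
```

```text
pics
scene [ 0.8827 -0.2812  0.7092] [-0.4029  0.3686 -0.8377] 352.5387969278041
top [ 0.4507 -0.0206  1.0443] [ 0.1315  0.006  -0.9913] 389.9899410022515
0.05 [0.2459 0.5739 0.2244] [[ 0.9191 -0.394  -0.0008]
 [-0.394  -0.9191 -0.002 ]
 [ 0.      0.0021 -1.    ]] [-0.764   0.2276 -0.3429] 1.0032182732026254
scene_0.00.png
top_0.05.png
```

View pics/b0.png

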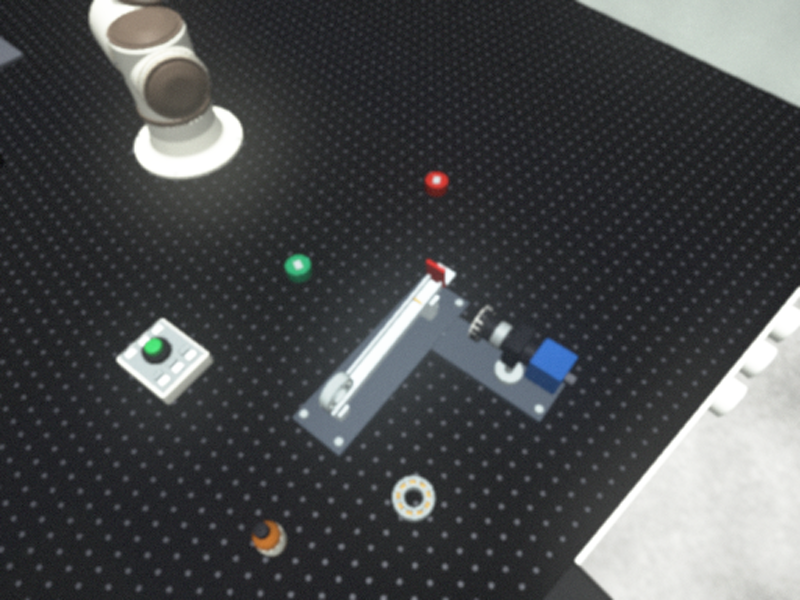

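View pics/b1.png

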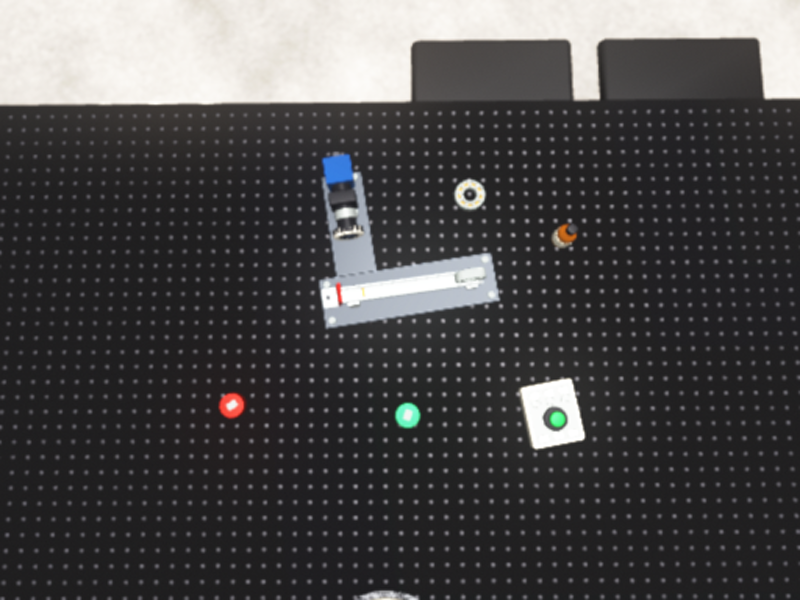

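The scene view shows the bearing at about (335,392), the red stop at (435,270) and the button at (154,346). In the top view they are at (470,273), (338,295) and (557,419). Both sets are 800-px coordinates. Next I'll measure them.

```bash
python3 - <<'E'
from h import *
np.set_printoptions(precision=4,suppress=True)
C={n:pickle.load(open(n+'.pkl','rb'))[1] for n in ['scene','top']}
B={}
for n,c in C.items():
    hsv=cv2.cvtColor(c['img'],cv2.COLOR_RGB2HSV)
    for name,lo,hi in [('red',(0,150,90),(8,255,255)),('green',(50,130,60),(85,255,255)),('brass',(15,60,120),(30,255,255)),('blue',(105,120,60),(125,255,255))]:
        m=cv2.inRange(hsv,lo,hi); k,l,st,ce=cv2.connectedComponentsWithStats(m)
        for i in range(1,k):
            if st[i,4]>5: print(n,name,st[i],ce[i])
s=0.64
a,b=C['scene'],C['top']
for nm,u,v in [('bearing',(335,391),(470,273)),('stop top mid',(437,264),(339,294)),('button',(154,346),(557,419)),('spare',(413,497),(470,194))]:
    p=tri(ray(a,np.array(u)*s),ray(b,np.array(v)*s)); print(nm,p)
for nm,u,z in [('bearing',(470,273),.068),('stop',(339,294),.107),('sill',(362,293),.062),('button',(557,419),.05),('oilbase',(560,240),.0),('ma',(231,405),.022),('mb',(407,415),.022)]:
    print(nm,onz(b,np.array(u)*s,z))
for z in [.05]: print('button sc',onz(a,np.array((154,344))*s,z))
E
python3 -c "
import cv2
a=cv2.imread('pics/b0.png')[240:440,280:480];b=cv2.imread('pics/b1.png')[220:370,300:500]
import numpy as np
cv2.imwrite('pics/crop.png',np.hstack([cv2.resize(a,(400,400)),cv2.resize(b,(400,300)).copy() if 0 else cv2.copyMakeBorder(cv2.resize(b,(400,300)),0,100,0,0,0)]))"
```

```text
scene red [272 109  15  16 139] [279.1439 117.1007]
scene red [273 166  11   9  39] [277.3846 169.7179]
scene green [182 163  17  17 201] [190.4826 171.3234]
scene green [ 92 217  12  10  89] [ 98.0225 221.573 ]
scene brass [262 307   4   2   6] [263.5    307.6667]
scene brass [269 309   3   3   7] [270. 310.]
scene brass [254 315   2   4   8] [254.5 316.5]
scene brass [273 315   2   3   6] [273.5 316. ]
scene brass [272 321   3   4   9] [272.8889 322.6667]
scene brass [255 322   3   3   8] [255.875 323.125]
scene brass [260 327   4   2   7] [261.2857 327.5714]
scene brass [267 327   3   2   6] [268.  327.5]
scene blue [336 216  35  36 733] [352.101  232.8527]
top red [215 182   3  12  20] [216.55 186.4 ]
top red [140 251  17  17 183] [148.0492 259.1311]
top green [253 257  16  17 153] [260.3007 265.3987]
top green [352 263  10  10  80] [356.2625 267.7875]
top blue [206  98  20  23 341] [215.8856 108.2229]
bearing (array([ 0.62  , -0.1414,  0.0692]), np.float64(0.0014093484905216655))
stop top mid (array([0.5837, 0.0699, 0.1073]), np.float64(0.00482384384243861))
button (array([ 0.3856, -0.2774,  0.0424]), np.float64(0.0026682636700120564))
spare (array([ 0.7704, -0.1502,  0.0131]), np.float64(0.0017350730061154677))
bearing [ 0.6206 -0.1409  0.068 ]
stop [0.5822 0.0681 0.107 ]
sill [0.5899 0.0348 0.062 ]
button [ 0.3856 -0.2768  0.05  ]
oilbase [ 0.6897 -0.3078  0.    ]
ma [0.4098 0.2542 0.022 ]
mb [ 0.3917 -0.0372  0.022 ]
button sc [ 0.3891 -0.2747  0.05  ]
```

View pics/crop.png

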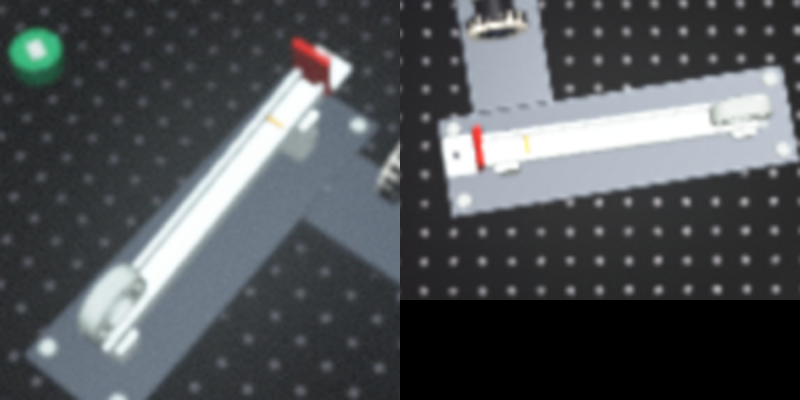

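>>> move_arm([
  {"grip": 0,"xyz": [33,28,0],"angular": [0,0,0.1]},
  {"grip": 0,"xyz": [66,56,0],"angular": [0,0,0.2]},
  {"grip": 0,"xyz": [99,84,0],"angular": [0,0,0.3]},
  {"grip": 0,"xyz": [132,112,0],"angular": [0,0,0.4]},
  {"grip": 0,"xyz": [165,140,0],"angular": [0,0,0.5]},
  {"grip": 0,"xyz": [198,168,0],"angular": [0,0,0.6]},
  {"grip": 0,"xyz": [231,196,0],"angular": [0,0,0.7]},
  {"grip": 0,"xyz": [264,224,0],"angular": [0,0,0.8]},
  {"grip": 0,"xyz": [297,252,0],"angular": [0,0,0.9]},
  {"grip": 0,"xyz": [330,280,0],"angular": [0,0,0.991]},
])

```text
time_s: 1.1
tcp_pos: [0.4394, 0.1854, 0.2253]
ee_rot: [[0.171, -0.985, -0.0], [-0.985, -0.171, -0.0], [-0.0, 0.0, -1.0]]
wrist_force: [0.5, 0.6, -0.4]
gripper_width: 0.171
gripper_force: 0.0
```

>>> move_arm([
  {"grip": 0,"xyz": [42,-12,0],"angular": [0,0,0]},
  {"grip": 0,"xyz": [84,-24,0],"angular": [0,0,0]},
  {"grip": 0,"xyz": [126,-36,0],"angular": [0,0,0]},
  {"grip": 0,"xyz": [168,-49,0],"angular": [0,0,0]},
  {"grip": 0,"xyz": [210,-61,0],"angular": [0,0,0]},
  {"grip": 0,"xyz": [252,-73,0],"angular": [0,0,0]},
  {"grip": 0,"xyz": [294,-85,0],"angular": [0,0,0]},
  {"grip": 0,"xyz": [336,-98,0],"angular": [0,0,0]},
  {"grip": 0,"xyz": [380,-110,0],"angular": [0,0,0]},
  {"grip": 0,"xyz": [412,-122,0],"angular": [0,0,0]},
])

```text
time_s: 2.1
tcp_pos: [0.6313, -0.1998, 0.2245]
ee_rot: [[0.172, -0.985, -0.001], [-0.985, -0.172, 0.0], [-0.0, 0.001, -1.0]]
wrist_force: [0.5, -0.0, -0.2]
gripper_width: 0.002
gripper_force: 0.0
```

```bash
python3 - <<'E'
from h import *
np.set_printoptions(precision=4,suppress=True)
s,c=cap('wrist'); print(s['tcp_pos'],s['wrist_force'],c['hand_eye'],c['camera_matrix'])
for n,p in [('bearing',(.620,-.141,.063)),('nest',(.588,.047,.089)),('tip',np.array(s['tcp_pos'])-[0,0,.025])]: print(n,proj(c,p,s))
cv2.imwrite('pics/w1.png',cv2.resize(c['img'][:,:,::-1],(800,600)))
E
```

```text
[ 0.6313 -0.1998  0.2245] [ 0.5153 -0.0486 -0.2127] [[-0.0007 -0.955  -0.2965  0.0815]
 [ 1.     -0.0005 -0.0009 -0.0011]
 [ 0.0007 -0.2965  0.955  -0.1598]
 [ 0.      0.      0.      1.    ]] [[312.9642   0.     254.5741]
 [  0.     312.9642 196.4891]
 [  0.       0.       1.    ]]
bearing [256.547  232.1275]
nest [255.7655 385.2581]
tip [256.6124 232.4574]
```

View pics/w1.png

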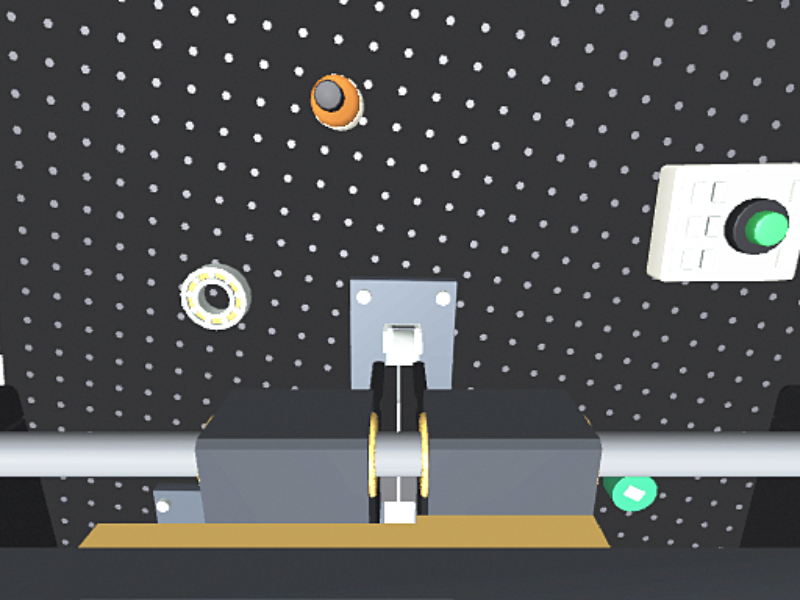

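```bash
python3 - <<'E'
from h import *
np.set_printoptions(precision=4,suppress=True)
s,c=pickle.load(open('wrist.pkl','rb'))
hsv=cv2.cvtColor(c['img'],cv2.COLOR_RGB2HSV)
sub=cv2.inRange(hsv,(0,0,215),(180,60,255)); sub[:200]=0; sub[236:]=0; sub[:,:240]=0; sub[:,280:]=0
y,x=np.nonzero(sub); print(x.min(),x.max(),y.min(),y.max(),x.mean())
R=np.array(s['ee_rot']);t=np.array(s['tcp_pos'])
for uv in [((x.min()+x.max())/2,y.min()),((x.min()+x.max())/2,212),(399*.64,510*.64)]:
    for z in (.035,.045,.07): w=onz(c,uv,z,s); print(uv,z,w,R.T@(w-t))
u=np.array([-.172,.985,0])
b=np.array([.620,-.141,.063]); print('bearing in tool',R.T@(b-t),'sill',R.T@(np.array([.5899,.0348,.062])-t),'stop',R.T@(np.array([.583,.069,.107])-t))
m=cv2.inRange(hsv,(50,130,60),(85,255,255)); k,l,st,ce=cv2.connectedComponentsWithStats(m)
for i in range(1,k):
    if st[i,4]>50: print('green',st[i],ce[i],onz(c,ce[i],.05,s))
E
```

```text
240 272 207 235 256.7332123411978
(np.float64(256.0), np.int64(207)) 0.035 [ 0.6239 -0.1605  0.035 ] [-0.0399  0.0002  0.1896]
(np.float64(256.0), np.int64(207)) 0.045 [ 0.6246 -0.1639  0.045 ] [-0.0364  0.0002  0.1796]
(np.float64(256.0), np.int64(207)) 0.07 [ 0.6262 -0.1725  0.07  ] [-0.0278  0.0001  0.1546]
(np.float64(256.0), 212) 0.035 [ 0.6228 -0.1543  0.035 ] [-0.0462  0.0002  0.1896]
(np.float64(256.0), 212) 0.045 [ 0.6235 -0.1579  0.045 ] [-0.0426  0.0002  0.1796]
(np.float64(256.0), 212) 0.07 [ 0.6252 -0.1669  0.07  ] [-0.0334  0.0001  0.1546]
(255.36, 326.40000000000003) 0.035 [0.5954 0.0066 0.035 ] [-0.2095 -0.0006  0.1896]
(255.36, 326.40000000000003) 0.045 [ 0.5969 -0.0016  0.045 ] [-0.2011 -0.0006  0.1796]
(255.36, 326.40000000000003) 0.07 [ 0.6005 -0.0221  0.07  ] [-0.1803 -0.0006  0.1546]
bearing in tool [-0.0598  0.0007  0.1616] sill [-0.2382  0.      0.1626] stop [-0.2731  0.001   0.1176]
green [477 135  28  23 448] [490.6786 145.9196] [ 0.3904 -0.2764  0.05  ]
green [386 305  35  22 522] [403.1264 314.1188] [ 0.4164 -0.0562  0.05  ]
```

>>> move_arm([
  {"grip": 0,"xyz": [5,0,30],"angular": [0,0,0]},
  {"grip": 0,"xyz": [5,0,60],"angular": [0,0,0]},
  {"grip": 0,"xyz": [5,0,80],"angular": [0,0,0]},
  {"grip": 0,"xyz": [5,0,100],"angular": [0,0,0]},
  {"grip": 0,"xyz": [5,0,100],"angular": [0,0,0]},
])

```text
time_s: 2.65
tcp_pos: [0.6293, -0.2016, 0.1214]
ee_rot: [[0.173, -0.985, -0.008], [-0.985, -0.173, 0.002], [-0.003, 0.008, -1.0]]
wrist_force: [-1.1, 0.4, 0.4]
gripper_width: 0.006
gripper_force: 0.0
```

>>> move_arm([
  {"grip": 0,"xyz": [0,0,15],"angular": [0,0,0]},
  {"grip": 0,"xyz": [0,0,28],"angular": [0,0,0]},
  {"grip": 0,"xyz": [0,0,38],"angular": [0,0,0]},
  {"grip": 0,"xyz": [0,0,41],"angular": [0,0,0]},
  {"grip": 0,"xyz": [0,0,41],"angular": [0,0,0]},
  {"grip": 0,"xyz": [0,0,41],"angular": [0,0,0]},
])

```text
time_s: 3.25
tcp_pos: [0.6324, -0.2023, 0.0851]
ee_rot: [[0.174, -0.985, 0.001], [-0.985, -0.174, -0.0], [0.001, -0.001, -1.0]]
wrist_force: [0.4, -0.7, 0.0]
gripper_width: 0.004
gripper_force: 0.0
```

```bash
python3 - <<'E'
from h import *
s,c=cap('scene'); print(s['tcp_pos'],s['wrist_force'],np.round(s['ee_rot'],4))
cv2.imwrite('pics/s2.png',cv2.resize(c['img'][130:310,150:390,::-1],(800,600),interpolation=cv2.INTER_CUBIC))
E
```

```text
[ 0.63235573 -0.20232809  0.08507346] [ 0.39031667 -0.72316648  0.0347083 ] [[ 1.743e-01 -9.847e-01  1.000e-03]
 [-9.847e-01 -1.743e-01 -3.000e-04]
 [ 5.000e-04 -9.000e-04 -1.000e+00]]
```

View pics/s2.png

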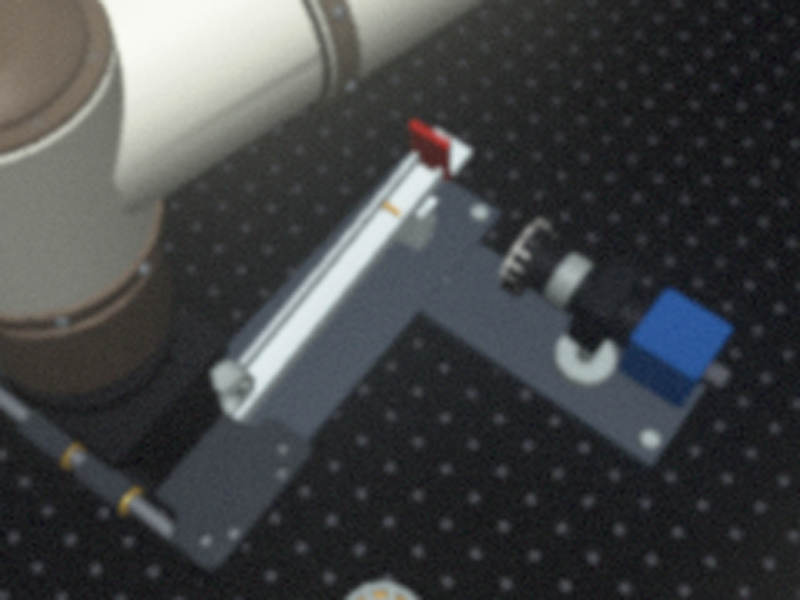

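>>> move_arm([
  {"grip": 0,"xyz": [-4,1,3],"angular": [0,0,0]},
  {"grip": 0,"xyz": [-9,1,5],"angular": [0,0,0]},
  {"grip": 0,"xyz": [-14,1,5],"angular": [0,0,0]},
  {"grip": 0,"xyz": [-18,1,5],"angular": [0,0,0]},
  {"grip": 0,"xyz": [-21,1,5],"angular": [0,0,0]},
  {"grip": 0,"xyz": [-23,1,5],"angular": [0,0,0]},
  {"grip": 0,"xyz": [-25,1,5],"angular": [0,0,0]},
  {"grip": 0,"xyz": [-27,1,5],"angular": [0,0,0]},
  {"grip": 0,"xyz": [-29,1,4.8],"angular": [0,0,0]},
  {"grip": 0,"xyz": [-31,1,4.5],"angular": [0,0,0]},
])

```text
time_s: 4.3
tcp_pos: [0.6255, -0.1718, 0.08]
ee_rot: [[0.174, -0.985, 0.0], [-0.985, -0.174, -0.0], [0.0, -0.0, -1.0]]
wrist_force: [-0.0, 0.2, 0.1]
gripper_width: 0.008
gripper_force: 0.1
```

>>> move_arm([
  {"grip": 0,"xyz": [-2,0,-0.3],"angular": [0,0,0]},
  {"grip": 0,"xyz": [-4.5,0,-0.6],"angular": [0,0,0]},
  {"grip": 0,"xyz": [-7,0,-1],"angular": [0,0,0]},
  {"grip": 0,"xyz": [-10,0,-1.4],"angular": [0,0,0]},
  {"grip": 0,"xyz": [-13,0,-1.8],"angular": [0,0,0]},
  {"grip": 0,"xyz": [-16,0,-2.3],"angular": [0,0,0]},
  {"grip": 0,"xyz": [-19,0,-2.7],"angular": [0,0,0]},
  {"grip": 0,"xyz": [-22,0,-3.1],"angular": [0,0,0]},
  {"grip": 0,"xyz": [-25,0,-3.5],"angular": [0,0,0]},
  {"grip": 0,"xyz": [-28,0,-3.9],"angular": [0,0,0]},
])

```text
time_s: 5.3
tcp_pos: [0.6251, -0.1464, 0.0894]
ee_rot: [[0.176, -0.984, 0.011], [-0.984, -0.176, -0.004], [0.006, -0.01, -1.0]]
wrist_force: [-0.1, -6.1, 16.4]
gripper_width: 0.005
gripper_force: 8.5
```

```bash
python3 - <<'E'
from h import *
s,c=cap('scene'); print(s['tcp_pos'],s['wrist_force'],np.round(s['ee_rot'],4))
s2,c2=cap('top')
a=cv2.resize(c['img'][160:270,200:310,::-1],(400,400),interpolation=cv2.INTER_CUBIC)
b=cv2.resize(c2['img'][140:230,200:320,::-1],(400,300),interpolation=cv2.INTER_CUBIC)
cv2.imwrite('pics/s3.png',np.hstack([a,cv2.copyMakeBorder(b,0,100,0,0,0)]))
E
```

```text
[ 0.62510858 -0.14636702  0.08939028] [-0.12430602 -6.06018625 16.35277878] [[ 0.1762 -0.9843  0.0114]
 [-0.9843 -0.1763 -0.0045]
 [ 0.0064 -0.0104 -0.9999]]
```

View pics/s3.png

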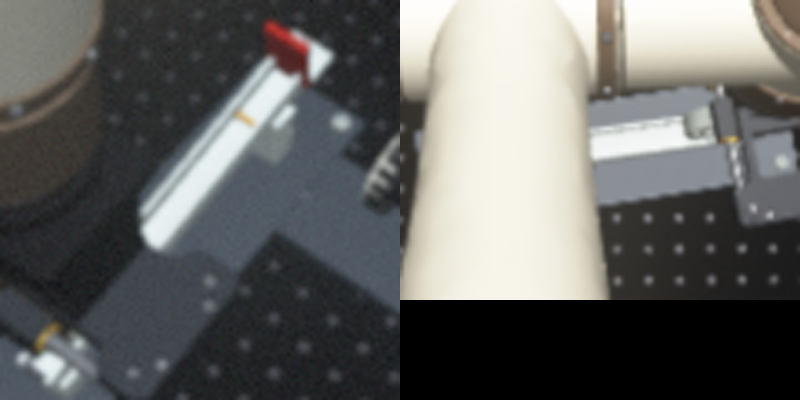

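```bash
python3 - <<'E'
from h import *
s,c=cap('wrist'); print(s['tcp_pos'],s['wrist_force'],s['moment'],s['joints'],s['effort'],s['gripper_force'])
s2,c2=pickle.load(open('top.pkl','rb'))
a=cv2.resize(c['img'][190:350,180:340,::-1],(400,400),interpolation=cv2.INTER_CUBIC)
b=cv2.resize(c2['img'][110:240,190:350,::-1],(400,325),interpolation=cv2.INTER_CUBIC)
cv2.imwrite('pics/w4.png',np.hstack([a,cv2.copyMakeBorder(b,0,75,0,0,0)]))
E
```

```text
[ 0.62518388 -0.14602346  0.0896194 ] [ 0.92083738 -5.55770746 15.73352366] [-1.44277104 -0.23104145 -0.01403907] [  1.38885894  30.05893918  -7.49305787   0.32101641 -51.77669967
   8.57606679] [ 3.24440181e+00 -3.37583756e+01  1.06523922e+01  4.69194185e-01
 -1.05361312e-01 -2.01783632e-02] 7.8584492392838
```

View pics/w4.png

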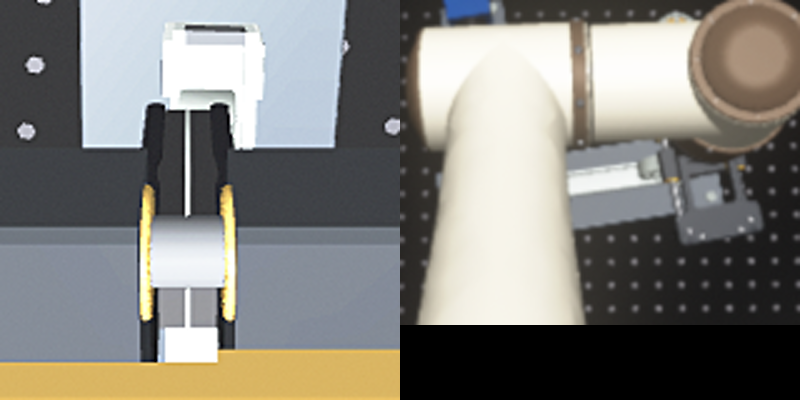

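The wrist view shows the finger ends at about row 105 of the left crop, just uphill of the lip. I measure 16 N upward and 5.6 N downhill, so the fingertips are dragging on something that slopes. I'll check the finger length in the image, then relieve the contact.

```bash
python3 - <<'E'
from h import *
np.set_printoptions(precision=1,suppress=True)
s,c=pickle.load(open('wrist.pkl','rb'))
R=np.array(s['ee_rot']);t=np.array(s['tcp_pos'])
f=lambda x,y,z:(proj(c,t+R@np.array([x,y,z])/1e3,s)-[180,190])*2.5
for L in (25,32,40):
  for x in (9.5,-9.5):
    print(L,x,f(x,-15,L),f(x,15,L))
# gutter at low end: lip top, cheek corners at given slope (from nest & sill)
u=np.array([-.1705,.9754,.1392]); u=np.array([-.17,.985,0])*np.cos(np.radians(8))+[0,0,np.sin(np.radians(8))]
v=np.array([-.985,-.17,0]); n=np.cross(u,v)
lip=np.array([.620,-.141,.0627])-.0205*u-.016*n
print('lip',lip)
for nm,p in [('lip',lip),('lipL',lip-.0115*v),('lipR',lip+.0115*v),('cheek L',lip+.002*n-.0115*v),('cheek R',lip+.002*n+.0115*v)]: print(nm,(proj(c,p,s)-[180,190])*2.5)
# bearing in top
c2=pickle.load(open('top.pkl','rb'))[1]
for d in (.0,.03): print('bearing top px',d,(proj(c2,np.array([.62,-.141,.0627])+d*u+[0,0,.026],None)-[190,110])*2.5+[400,0])
E
```

```text
25 9.5 [132.4  71.7] [251.1  71.6]
25 -9.5 [134.  139.9] [249.3 139.9]
32 9.5 [134.2  61.9] [249.   61.9]
32 -9.5 [135.6 128.2] [247.4 128.2]
40 9.5 [136.1  51.5] [246.7  51.5]
40 -9.5 [137.5 115.8] [245.2 115.8]
lip [ 0.6 -0.2  0. ]
lip [208.8  36.3]
lipL [167.3  36. ]
lipR [250.3  36.7]
cheek L [167.   37.3]
cheek R [250.8  38. ]
bearing top px 0.0 [679.6 158.8]
bearing top px 0.03 [650.6 163.3]
```

>>> move_arm([
  {"grip": 0,"xyz": [0,0,-3],"angular": [0,0,0]},
  {"grip": 0,"xyz": [0,0,-3],"angular": [0,0,0]},
])

```text
time_s: 5.65
tcp_pos: [0.6232, -0.1453, 0.0904]
ee_rot: [[0.175, -0.985, 0.007], [-0.985, -0.175, -0.002], [0.003, -0.006, -1.0]]
wrist_force: [-0.6, -3.5, 10.4]
gripper_width: 0.006
gripper_force: 5.2
```

>>> move_arm([
  {"grip": 0,"xyz": [0,0,-3],"angular": [0,0,0]},
  {"grip": 0,"xyz": [0,0,-3],"angular": [0,0,0]},
])

```text
time_s: 5.85
tcp_pos: [0.6215, -0.1444, 0.0911]
ee_rot: [[0.174, -0.985, 0.003], [-0.985, -0.174, -0.0], [0.001, -0.003, -1.0]]
wrist_force: [0.0, -2.0, 6.6]
gripper_width: 0.007
gripper_force: 3.1
```

```bash
python3 - <<'E'
from h import *
s,c=cap('wrist'); print(s['tcp_pos'],s['wrist_force'],s['moment'],s['gripper_force'])
a=cv2.resize(c['img'][185:275,200:320,::-1],(800,600),interpolation=cv2.INTER_CUBIC)
g=(255*(a/255.)**0.8).astype(np.uint8)
cv2.imwrite('pics/w5.png',g)
E
```

```text
[ 0.62151487 -0.14442345  0.09113146] [ 0.00983009 -1.96130657  6.57317273] [-0.43234924 -0.14373372 -0.01105547] 3.105916678905487
```

View pics/w5.png

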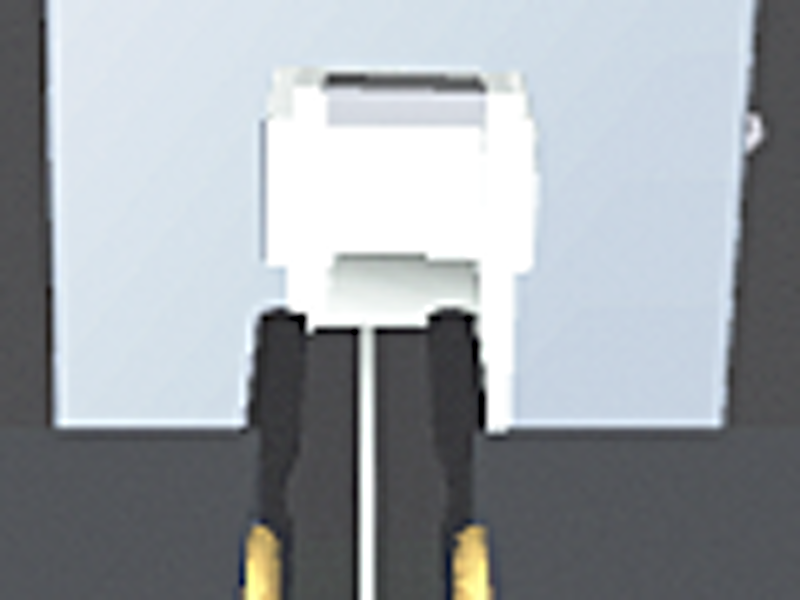

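>>> move_arm([
  {"grip": 0,"xyz": [0,0,-2],"angular": [0,0,0]},
  {"grip": 0,"xyz": [0,0,-4],"angular": [0,0,0]},
  {"grip": 0,"xyz": [0,0,-4],"angular": [0,0,0]},
])

```text
time_s: 6.2
tcp_pos: [0.6201, -0.144, 0.0932]
ee_rot: [[0.174, -0.985, -0.002], [-0.985, -0.174, 0.0], [-0.001, 0.001, -1.0]]
wrist_force: [-0.9, -0.9, 1.6]
gripper_width: 0.007
gripper_force: 0.5
```

>>> move_arm([
  {"grip": 0,"xyz": [-1,0,-1.2],"angular": [0,0,0]},
  {"grip": 0,"xyz": [-3,0,-1.5],"angular": [0,0,0]},
  {"grip": 0,"xyz": [-6,0,-1.9],"angular": [0,0,0]},
  {"grip": 0,"xyz": [-9,0,-2.3],"angular": [0,0,0]},
  {"grip": 0,"xyz": [-12,0,-2.7],"angular": [0,0,0]},
  {"grip": 0,"xyz": [-15,0,-3.1],"angular": [0,0,0]},
  {"grip": 0,"xyz": [-18,0,-3.5],"angular": [0,0,0]},
  {"grip": 0,"xyz": [-20,0,-3.8],"angular": [0,0,0]},
])

```text
time_s: 7.0
tcp_pos: [0.6171, -0.1243, 0.0977]
ee_rot: [[0.174, -0.985, 0.0], [-0.985, -0.174, 0.0], [-0.0, -0.0, -1.0]]
wrist_force: [0.4, -0.6, 0.0]
gripper_width: 0.003
gripper_force: 0.0
```

```bash
python3 - <<'E'
from h import *
np.set_printoptions(precision=4,suppress=True)
s0=r.sense(); print(s0['tcp_pos'],s0['wrist_force'])
s,c=cap('scene'); s2,c2=cap('top')
T=np.array(s['tcp_pos'])
t8=np.radians(8);h=np.array([-.174,.985,0]);u=h*np.cos(t8)+[0,0,np.sin(t8)]
b0=np.array([.620,-.141,.0627])
d=(T+h*.0355-b0)@h/np.cos(t8); b=b0+d*u
print('pred bearing',b,d)
out=[]
for n,cc in (('scene',c),('top',c2)):
    p=proj(cc,b); print(n,p); im=cc['img'][:,:,::-1].copy()
    x,y=int(p[0]),int(p[1]); cr=im[max(y-30,0):y+30,x-30:x+30]
    cr=cv2.resize(cr,(400,400),interpolation=cv2.INTER_CUBIC); cv2.circle(cr,(200,200),4,(0,0,255),-1)
    q=proj(cc,T-[0,0,.025]); q=((q-[x-30,y-30])*6.67).astype(int); cv2.circle(cr,tuple(int(k) for k in q),4,(0,255,255),-1)
    out.append(cr)
cv2.imwrite('pics/s6.png',np.hstack(out))
E
```

```text
[ 0.6171 -0.1243  0.0977] [ 0.4252 -0.6234  0.0303]
pred bearing [ 0.6109 -0.0893  0.0701] 0.0530029910917491
scene [231.6571 230.8044]
top [280.5631 178.5102]
```

View pics/s6.png

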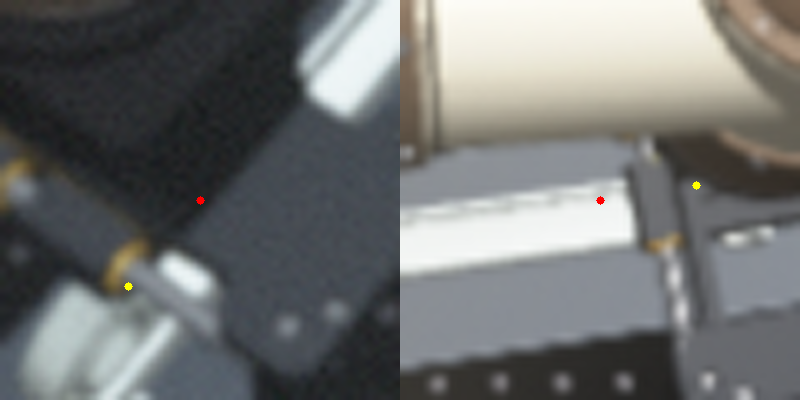

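The picture shows the bearing still at the lip, scene pixel about (210,252). The fingertips have ridden over its top. The closed fingertips therefore reach only about 3–5 mm beyond the TCP, which agrees with their row in the wrist view. I'll go back behind the bearing and come in lower.

>>> move_arm([
  {"grip": 0,"xyz": [0,0,-10],"angular": [0,0,0]},
  {"grip": 0,"xyz": [5,0,-18],"angular": [0,0,0]},
  {"grip": 0,"xyz": [30,0,-18],"angular": [0,0,0]},
  {"grip": 0,"xyz": [58,0,-18],"angular": [0,0,0]},
  {"grip": 0,"xyz": [80,0,-18],"angular": [0,0,0]},
  {"grip": 0,"xyz": [83,0,-16],"angular": [0,0,0]},
  {"grip": 0,"xyz": [83,0,-2],"angular": [0,0,0]},
  {"grip": 0,"xyz": [83,0,12],"angular": [0,0,0]},
  {"grip": 0,"xyz": [83,0,18],"angular": [0,0,0]},
  {"grip": 0,"xyz": [83,0,20],"angular": [0,0,0]},
])

```text
time_s: 8.1
tcp_pos: [0.6307, -0.2054, 0.0758]
ee_rot: [[0.175, -0.985, -0.003], [-0.985, -0.175, 0.0], [-0.001, 0.003, -1.0]]
wrist_force: [-0.5, 0.5, -0.2]
gripper_width: 0.003
gripper_force: 0.0
```

```bash
python3 - <<'E'
from h import *
np.set_printoptions(precision=4,suppress=True)
s,c=cap('wrist'); print(s['tcp_pos'],s['wrist_force'])
R=np.array(s['ee_rot']);t=np.array(s['tcp_pos'])
g=cv2.cvtColor(c['img'],cv2.COLOR_RGB2GRAY)
# finger tip row: dark below, print columns around fingers
for col in (243,248,252,262,267): print(col,g[214:246:2,col])
for L in (3,25):
  for x in (9.5,): print(L,x,proj(c,t+R@np.array([x,0,L])/1e3,s))
t8=np.radians(8);h=np.array([-.174,.985,0]);u=h*np.cos(t8)+[0,0,np.sin(t8)];n=np.cross(u,[-.985,-.174,0])
b0=np.array([.620,-.141,.0627])
# where does the bearing show in the scene?
s,c=cap('scene'); c0=c['img']; ci=cv2.imread('pics/scene_0.00.png')[:,:,::-1]
p=proj(c,b0); print('scene px of b0',p)
a=c0[235:265,200:230].astype(int);b=ci[235:265,200:230].astype(int); d=np.abs(a-b).sum(2)
for row in d[::3,::2]: print(row)
E
```

```text
[ 0.6307 -0.2054  0.0758] [-0.4964  0.4836 -0.1774]
243 [67 67 66 67 68 67 64 84 93 36 42 44 47 45 45 44]
248 [ 67  67  67  68  69  67  67  85  88 154  46  63  62  62  62  63]
252 [ 66  65  67  68  67  67  66  85  88 146  46  58  58  59  60  60]
262 [228 235  65  64  68  67  66  84  85 128  48  63  63  64  62  62]
267 [65 65 67 68 69 68 65 85 93 42 44 45 47 43 45 43]
3 9.5 [256.9067 232.808 ]
25 9.5 [256.684  218.6319]
scene px of b0 [215.2094 251.4046]
[ 36  36  51  29  31  33  47  46  93 100  90 105 165 157 152]
[ 45  98 123  33  23  21  72 207 235 137 125 159 165 134  69]
[ 49  33  18  50  53 148 333 393 218 167 165 146 170  83  70]
[ 56  39  36  79 200 446 348 179 175 170 154 131 134 131  78]
[ 26  50 118 247 473 591 341 169 166 131 129 113 125 141 166]
[ 42 147 249 443 582 612 534 318 167 171 172 144 139 165 122]
[201 239 352 551 571 586 500 336 174 165 166 140 148 120 100]
[261 271 367 478 544 532 406 438 315 185 156 136 115  96 108]
[267 265 309 340 419 403 396 358 493 432 254 189 104 119 158]
[280 271 284 258 260 270 317 496 455 419 527 351 173 157 145]
```

>>> move_arm([
  {"grip": 0,"xyz": [0,0,6],"angular": [0,0,0]},
  {"grip": 0,"xyz": [0,0,13],"angular": [0,0,0]},
  {"grip": 0,"xyz": [-5,0,18],"angular": [0,0,0]},
  {"grip": 0,"xyz": [-11,0,19],"angular": [0,0,0]},
  {"grip": 0,"xyz": [-17,0,19],"angular": [0,0,0]},
  {"grip": 0,"xyz": [-21,0,19],"angular": [0,0,0]},
  {"grip": 0,"xyz": [-24,0,19],"angular": [0,0,0]},
  {"grip": 0,"xyz": [-26,0,19],"angular": [0,0,0]},
])

```text
time_s: 9.0
tcp_pos: [0.6273, -0.1803, 0.059]
ee_rot: [[0.175, -0.985, 0.001], [-0.985, -0.175, -0.0], [0.0, -0.001, -1.0]]
wrist_force: [-0.5, -0.0, 0.6]
gripper_width: 0.003
gripper_force: 0.0
```

>>> move_arm([
  {"grip": 0,"xyz": [-2,0,0],"angular": [0,0,0]},
  {"grip": 0,"xyz": [-4,0,-0.3],"angular": [0,0,0]},
  {"grip": 0,"xyz": [-6,0,-0.6],"angular": [0,0,0]},
  {"grip": 0,"xyz": [-8,0,-0.9],"angular": [0,0,0]},
  {"grip": 0,"xyz": [-10,0,-1.2],"angular": [0,0,0]},
])

```text
time_s: 9.5
tcp_pos: [0.6254, -0.1709, 0.06]
ee_rot: [[0.174, -0.985, 0.0], [-0.985, -0.174, -0.0], [0.0, -0.0, -1.0]]
wrist_force: [1.0, -0.7, 0.0]
gripper_width: 0.006
gripper_force: 0.3
```

>>> move_arm([
  {"grip": 0,"xyz": [-2,0,-0.3],"angular": [0,0,0]},
  {"grip": 0,"xyz": [-4,0,-0.6],"angular": [0,0,0]},
  {"grip": 0,"xyz": [-6,0,-0.9],"angular": [0,0,0]},
  {"grip": 0,"xyz": [-8,0,-1.2],"angular": [0,0,0]},
  {"grip": 0,"xyz": [-11,0,-1.6],"angular": [0,0,0]},
  {"grip": 0,"xyz": [-14,0,-2.0],"angular": [0,0,0]},
  {"grip": 0,"xyz": [-17,0,-2.4],"angular": [0,0,0]},
  {"grip": 0,"xyz": [-20,0,-2.8],"angular": [0,0,0]},
])

```text
time_s: 10.3
tcp_pos: [0.6218, -0.1509, 0.0627]
ee_rot: [[0.174, -0.985, -0.0], [-0.985, -0.174, -0.0], [0.0, 0.0, -1.0]]
wrist_force: [0.0, 0.1, 0.3]
gripper_width: 0.005
gripper_force: 0.3
```

```bash
cat > chk.py <<'E'
from h import *
np.set_printoptions(precision=4,suppress=True)
s,c2=cap('top'); s,c=cap('scene'); print(s['time_s'],s['tcp_pos'],s['wrist_force'],s['gripper_force'])
T=np.array(s['tcp_pos']);t8=np.radians(8);h=np.array([-.174,.985,0]);u=h*np.cos(t8)+[0,0,np.sin(t8)];v=np.array([-.985,-.174,0]);n=np.cross(u,v)
b0=np.array([.620,-.141,.0627]); d=(T+h*.0355-b0)@h/np.cos(t8); print('travel along gutter',d)
# grey profile along the gutter floor centre seen from above (bearing darker than floor), by distance from the start centre
for nm,cc in (('top',c2),('scene',c)):
    g=cv2.cvtColor(cc['img'],cv2.COLOR_RGB2GRAY)
    k=np.arange(-.03,.235,.006); pr=[proj(cc,b0+q*u+.02*n) for q in k]
    print(nm,[f'{int(q*1000)}:{int(g[int(round(p[1])),int(round(p[0]))])}' for q,p in zip(k,pr)])
E
python3 chk.py
```

```text
10.35 [ 0.6218 -0.1505  0.0628] [-0.8508  0.3775 -0.1401] 0.0
travel along gutter 0.026101398129617592
top ['-30:104', '-24:57', '-18:53', '-12:54', '-6:57', '0:55', '5:93', '11:113', '17:111', '23:172', '29:205', '35:204', '41:199', '47:180', '53:141', '59:205', '65:232', '71:232', '77:233', '83:231', '89:229', '95:232', '101:229', '107:224', '113:181', '119:206', '125:220', '131:229', '137:234', '143:239', '149:240', '155:241', '161:243', '167:243', '173:243', '179:243', '185:242', '191:241', '197:239', '203:234', '209:230', '215:218', '221:204', '227:167', '233:151']
scene ['-30:54', '-24:65', '-18:66', '-12:66', '-6:42', '0:35', '5:28', '11:27', '17:30', '23:35', '29:32', '35:35', '41:39', '47:38', '53:34', '59:40', '65:43', '71:57', '77:59', '83:138', '89:166', '95:138', '101:140', '107:128', '113:138', '119:150', '125:131', '131:139', '137:118', '143:100', '149:105', '155:117', '161:138', '167:98', '173:114', '179:138', '185:106', '191:77', '197:65', '203:55', '209:74', '215:80', '221:49', '227:64', '233:48']
```

>>> move_arm([
  {"grip": 0,"xyz": [-3,0,-0.4],"angular": [0,0,0]},
  {"grip": 0,"xyz": [-7,0,-1.0],"angular": [0,0,0]},
  {"grip": 0,"xyz": [-11,0,-1.5],"angular": [0,0,0]},
  {"grip": 0,"xyz": [-15,0,-2.1],"angular": [0,0,0]},
  {"grip": 0,"xyz": [-19,0,-2.7],"angular": [0,0,0]},
  {"grip": 0,"xyz": [-23,0,-3.2],"angular": [0,0,0]},
  {"grip": 0,"xyz": [-27,0,-3.8],"angular": [0,0,0]},
  {"grip": 0,"xyz": [-31,0,-4.4],"angular": [0,0,0]},
  {"grip": 0,"xyz": [-35,0,-4.9],"angular": [0,0,0]},
  {"grip": 0,"xyz": [-39,0,-5.5],"angular": [0,0,0]},
])

```text
time_s: 11.4
tcp_pos: [0.6151, -0.1125, 0.0683]
ee_rot: [[0.174, -0.985, 0.0], [-0.985, -0.174, -0.0], [0.0, -0.0, -1.0]]
wrist_force: [0.0, -1.2, 0.1]
gripper_width: 0.007
gripper_force: 0.6
```

>>> move_arm([
  {"grip": 0,"xyz": [-4,0,-0.6],"angular": [0,0,0]},
  {"grip": 0,"xyz": [-8,0,-1.1],"angular": [0,0,0]},
  {"grip": 0,"xyz": [-12,0,-1.7],"angular": [0,0,0]},
  {"grip": 0,"xyz": [-16,0,-2.2],"angular": [0,0,0]},
  {"grip": 0,"xyz": [-20,0,-2.8],"angular": [0,0,0]},
  {"grip": 0,"xyz": [-24,0,-3.4],"angular": [0,0,0]},
  {"grip": 0,"xyz": [-28,0,-3.9],"angular": [0,0,0]},
  {"grip": 0,"xyz": [-32,0,-4.5],"angular": [0,0,0]},
  {"grip": 0,"xyz": [-36,0,-5.1],"angular": [0,0,0]},
  {"grip": 0,"xyz": [-40,0,-5.6],"angular": [0,0,0]},
])

```text
time_s: 12.4
tcp_pos: [0.6082, -0.0731, 0.0739]
ee_rot: [[0.174, -0.985, 0.0], [-0.985, -0.174, -0.0], [0.0, -0.0, -1.0]]
wrist_force: [1.0, -2.3, -0.2]
gripper_width: 0.007
gripper_force: 0.8
```

```bash
python3 chk.py
```

```text
12.45 [ 0.6081 -0.0726  0.0739] [ 0.5454  0.059  -0.1162] 0.15638116746799824
travel along gutter 0.1060180070469892
top ['-30:149', '-24:148', '-18:149', '-12:179', '-6:198', '0:227', '5:220', '11:151', '17:144', '23:107', '29:105', '35:99', '41:98', '47:99', '53:98', '59:103', '65:132', '71:131', '77:59', '83:55', '89:58', '95:113', '101:114', '107:118', '113:215', '119:215', '125:205', '131:153', '137:216', '143:244', '149:236', '155:244', '161:244', '167:239', '173:243', '179:208', '185:235', '191:237', '197:224', '203:239', '209:245', '215:129', '221:157', '227:189', '233:219']
scene ['-30:101', '-24:202', '-18:219', '-12:210', '-6:217', '0:204', '5:213', '11:195', '17:206', '23:217', '29:203', '35:214', '41:195', '47:207', '53:168', '59:56', '65:80', '71:81', '77:84', '83:55', '89:45', '95:47', '101:45', '107:41', '113:39', '119:42', '125:40', '131:43', '137:39', '143:42', '149:42', '155:43', '161:45', '167:64', '173:93', '179:112', '185:108', '191:84', '197:71', '203:57', '209:80', '215:88', '221:48', '227:65', '233:48']
```

>>> move_arm([
  {"grip": 0,"xyz": [-4,0,-0.6],"angular": [0,0,0]},
  {"grip": 0,"xyz": [-8,0,-1.1],"angular": [0,0,0]},
  {"grip": 0,"xyz": [-12,0,-1.7],"angular": [0,0,0]},
  {"grip": 0,"xyz": [-16,0,-2.2],"angular": [0,0,0]},
  {"grip": 0,"xyz": [-21,0,-2.9],"angular": [0,0,0]},
  {"grip": 0,"xyz": [-26,0,-3.7],"angular": [0,0,0]},
  {"grip": 0,"xyz": [-31,0,-4.4],"angular": [0,0,0]},
  {"grip": 0,"xyz": [-36,0,-5.1],"angular": [0,0,0]},
  {"grip": 0,"xyz": [-40,0,-5.6],"angular": [0,0,0]},
  {"grip": 0,"xyz": [-44,0,-6.2],"angular": [0,0,0]},
])

```text
time_s: 13.5
tcp_pos: [0.6005, -0.0297, 0.0801]
ee_rot: [[0.174, -0.985, 0.0], [-0.985, -0.174, -0.0], [0.0, -0.0, -1.0]]
wrist_force: [1.1, -2.0, 0.9]
gripper_width: 0.005
gripper_force: 1.6
```

>>> move_arm([
  {"grip": 0,"xyz": [-3,0,-0.4],"angular": [0,0,0]},
  {"grip": 0,"xyz": [-6,0,-0.8],"angular": [0,0,0]},
  {"grip": 0,"xyz": [-9,0,-1.2],"angular": [0,0,0]},
  {"grip": 0,"xyz": [-11,0,-1.5],"angular": [0,0,0]},
  {"grip": 0,"xyz": [-13,0,-1.8],"angular": [0,0,0]},
  {"grip": 0,"xyz": [-15,0,-2.1],"angular": [0,0,0]},
])

```text
time_s: 14.1
tcp_pos: [0.5979, -0.0157, 0.0822]
ee_rot: [[0.174, -0.985, -0.0], [-0.985, -0.174, -0.001], [0.001, 0.0, -1.0]]
wrist_force: [1.1, -4.5, 1.7]
gripper_width: 0.006
gripper_force: 2.9
```

```bash
python3 chk.py | cut -c1-700
```

```text
14.15 [ 0.5978 -0.0153  0.0822] [ 1.3445 -1.3104  0.8705] 2.109241885773372
travel along gutter 0.16478164416024904
top ['-30:150', '-24:150', '-18:150', '-12:181', '-6:200', '0:228', '5:224', '11:215', '17:227', '23:224', '29:232', '35:228', '41:216', '47:234', '53:235', '59:212', '65:235', '71:235', '77:236', '83:231', '89:125', '95:130', '101:117', '107:102', '113:102', '119:99', '125:101', '131:101', '137:102', '143:123', '149:129', '155:72', '161:88', '167:109', '173:197', '179:189', '185:139', '191:156', '197:174', '203:190', '209:154', '215:127', '221:127', '227:133', '233:125']
scene ['-30:115', '-24:218', '-18:231', '-12:220', '-6:231', '0:216', '5:227', '11:213', '17:221', '23:229', '29:217', '35:223', '41:210', '47:219', '53:228', '59:167', '65:176', '71:194', '77:217', '83:187', '89:203', '95:169', '101:175', '107:152', '113:73', '119:52', '125:58', '131:82', '137:91', '143:94', '149:66', '155:53', '161:47', '167:47', '173:41', '179:43', '185:40', '191:43', '197:37', '203:38', '209:36', '215:40', '221:42', '227:36', '233:41']
```

>>> move_arm([
  {"grip": 0,"xyz": [-1,0,-0.1],"angular": [0,0,0]},
  {"grip": 0,"xyz": [-2,0,-0.3],"angular": [0,0,0]},
  {"grip": 0,"xyz": [-3,0,-0.4],"angular": [0,0,0]},
  {"grip": 0,"xyz": [-4,0,-0.6],"angular": [0,0,0]},
  {"grip": 0,"xyz": [-5,0,-0.7],"angular": [0,0,0]},
])

```text
time_s: 14.7
tcp_pos: [0.5967, -0.0101, 0.0825]
ee_rot: [[0.174, -0.985, -0.001], [-0.985, -0.174, 0.0], [-0.0, 0.001, -1.0]]
wrist_force: [0.5, -1.2, 1.5]
gripper_width: 0.007
gripper_force: 1.4
```

>>> move_arm([
  {"grip": 0,"xyz": [-1,0,-0.1],"angular": [0,0,0]},
  {"grip": 0,"xyz": [-2,0,-0.3],"angular": [0,0,0]},
  {"grip": 0,"xyz": [-3,0,-0.4],"angular": [0,0,0]},
  {"grip": 0,"xyz": [-4,0,-0.6],"angular": [0,0,0]},
  {"grip": 0,"xyz": [-5,0,-0.7],"angular": [0,0,0]},
])

```text
time_s: 15.2
tcp_pos: [0.5958, -0.0052, 0.0832]
ee_rot: [[0.174, -0.985, -0.001], [-0.985, -0.174, 0.0], [-0.0, 0.001, -1.0]]
wrist_force: [0.5, -1.8, 0.4]
gripper_width: 0.007
gripper_force: 0.5
```

```bash
python3 chk.py | cut -c1-200
```

```text
15.25 [ 0.5958 -0.0051  0.0833] [-0.1749  0.401  -0.0107] 0.3218285017646849
travel along gutter 0.17531649810845829
top ['-30:151', '-24:150', '-18:150', '-12:181', '-6:200', '0:228', '5:224', '11:216', '17:227', '23:224', '29:232', '35:228', '41:215', '47:234', '53:235', '59:211', '65:234', '71:234', '77:236', '83
scene ['-30:112', '-24:217', '-18:232', '-12:222', '-6:230', '0:219', '5:224', '11:215', '17:222', '23:230', '29:217', '35:225', '41:211', '47:222', '53:228', '59:166', '65:180', '71:196', '77:215', '
```

>>> move_arm([
  {"grip": 0,"xyz": [-1,0,-0.1],"angular": [0,0,0]},
  {"grip": 0,"xyz": [-2,0,-0.3],"angular": [0,0,0]},
  {"grip": 0,"xyz": [-3,0,-0.4],"angular": [0,0,0]},
  {"grip": 0,"xyz": [-4,0,-0.6],"angular": [0,0,0]},
  {"grip": 0,"xyz": [-5,0,-0.7],"angular": [0,0,0]},
  {"grip": 0,"xyz": [-6,0,-0.8],"angular": [0,0,0]},
  {"grip": 0,"xyz": [-7,0,-1],"angular": [0,0,0]},
  {"grip": 0,"xyz": [-8,0,-1.1],"angular": [0,0,0]},
])

```text
time_s: 16.1
tcp_pos: [0.5946, 0.0025, 0.0846]
ee_rot: [[0.174, -0.985, -0.0], [-0.985, -0.174, -0.0], [0.0, 0.0, -1.0]]
wrist_force: [-0.5, 0.1, 0.1]
gripper_width: -0.0
gripper_force: 0.0
```

>>> move_arm([
  {"grip": 0,"xyz": [-1,0,-0.1],"angular": [0,0,0]},
  {"grip": 0,"xyz": [-1.5,0,-0.2],"angular": [0,0,0]},
  {"grip": 0,"xyz": [-2,0,-0.3],"angular": [0,0,0]},
  {"grip": 0,"xyz": [-2,0,-0.3],"angular": [0,0,0]},
])

```text
time_s: 16.5
tcp_pos: [0.5944, 0.0044, 0.0849]
ee_rot: [[0.174, -0.985, -0.0], [-0.985, -0.174, -0.0], [0.0, 0.0, -1.0]]
wrist_force: [0.2, -0.9, -0.1]
gripper_width: 0.002
gripper_force: 0.0
```

>>> move_arm([
  {"grip": 0,"xyz": [3,0,0],"angular": [0,0,0]},
  {"grip": 0,"xyz": [10,0,0],"angular": [0,0,0]},
  {"grip": 0,"xyz": [22,0,0],"angular": [0,0,0]},
  {"grip": 0,"xyz": [30,0,-10],"angular": [0,0,0]},
  {"grip": 0,"xyz": [32,0,-40],"angular": [0,0,0]},
  {"grip": 0,"xyz": [40,5,-70],"angular": [0,0,0]},
  {"grip": 0,"xyz": [65,30,-75],"angular": [0,0,0]},
  {"grip": 0,"xyz": [95,65,-75],"angular": [0,0,0]},
  {"grip": 0,"xyz": [125,100,-75],"angular": [0,0,0]},
  {"grip": 0,"xyz": [155,135,-75],"angular": [0,0,0]},
])

```text
time_s: 17.5
tcp_pos: [0.4873, -0.1736, 0.1609]
ee_rot: [[0.174, -0.985, 0.001], [-0.985, -0.174, -0.0], [0.001, -0.001, -1.0]]
wrist_force: [0.8, -1.1, -0.0]
gripper_width: 0.004
gripper_force: 0.0
```

>>> move_arm([
  {"grip": 0,"xyz": [27,35,0],"angular": [0,0,0]},
  {"grip": 0,"xyz": [54,70,0],"angular": [0,0,0]},
  {"grip": 0,"xyz": [75,100,0],"angular": [0,0,0]},
  {"grip": 0,"xyz": [86,117,0],"angular": [0,0,0]},
  {"grip": 0,"xyz": [86,117,0],"angular": [0,0,0]},
  {"grip": 0,"xyz": [86,117,0],"angular": [0,0,0]},
])

```text
time_s: 18.1
tcp_pos: [0.3882, -0.2776, 0.1606]
ee_rot: [[0.173, -0.985, 0.001], [-0.985, -0.173, -0.001], [0.001, -0.001, -1.0]]
wrist_force: [0.3, -1.0, -0.2]
gripper_width: 0.006
gripper_force: 0.0
```

```bash
python3 - <<'E'
from h import *
np.set_printoptions(precision=4,suppress=True)
s,c2=cap('top'); s,c=cap('scene'); sw,cw=cap('wrist'); print(s['time_s'],s['tcp_pos'],s['wrist_force'])
R=np.array(sw['ee_rot']);t=np.array(sw['tcp_pos'])
for n,cc in (('wrist',cw),('scene',c),('top',c2)):
    hsv=cv2.cvtColor(cc['img'],cv2.COLOR_RGB2HSV); m=cv2.inRange(hsv,(50,130,60),(85,255,255)); k,l,st,ce=cv2.connectedComponentsWithStats(m)
    for i in range(1,k):
        if st[i,4]>30: w=onz(cc,ce[i],.05,sw if n=='wrist' else None); print(n,st[i],ce[i],w,(R.T@(w-t))*1e3)
nest=np.array([.5875,.045,.089])
out=[]
for cc in (c,c2):
    p=proj(cc,nest).astype(int); print(p); cr=cc['img'][p[1]-30:p[1]+30,p[0]-30:p[0]+30,::-1]; out.append(cv2.resize(cr,(400,400),interpolation=cv2.INTER_CUBIC))
cv2.imwrite('pics/nest.png',np.hstack(out))
E
```

```text
18.15 [ 0.3887 -0.2771  0.1605] [ 0.278  -0.0118  0.1762]
wrist [246 180  26  27 220] [259.0818 193.7227] [ 0.3864 -0.2776  0.05  ] [  0.2984   2.6578 110.263 ]
scene [182 162  17  19 203] [190.4926 171.2512] [ 0.4192 -0.0513  0.05  ] [-216.7577  -69.087   110.217 ]
scene [ 92 217  12  10  91] [ 97.978  221.5934] [ 0.3914 -0.2774  0.05  ] [  0.9905  -2.2575 110.2677]
top [253 258  16  16 161] [260.3168 265.3975] [ 0.3938 -0.0363  0.05  ] [-235.9419  -46.7464  110.1875]
[271 181]
[226 186]
```

View pics/nest.png

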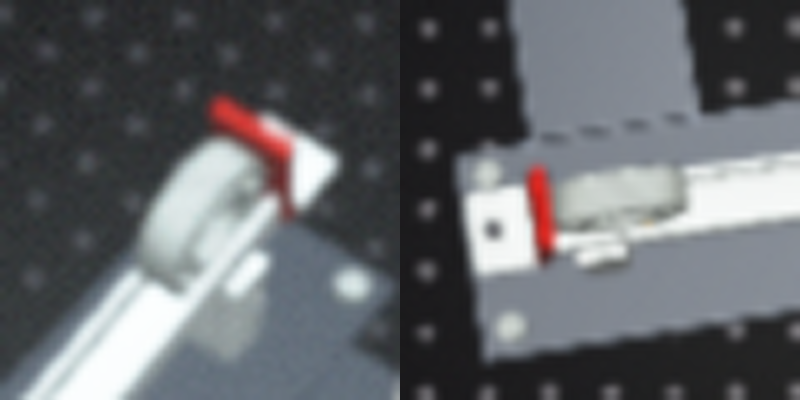

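The bearing is seated against the red stop in both views. Next, the button.

>>> move_arm([
  {"grip": 0,"xyz": [0,1,30],"angular": [0,0,0]},
  {"grip": 0,"xyz": [0,1,60],"angular": [0,0,0]},
  {"grip": 0,"xyz": [0,1,80],"angular": [0,0,0]},
  {"grip": 0,"xyz": [0,1,92],"angular": [0,0,0]},
  {"grip": 0,"xyz": [0,1,98],"angular": [0,0,0]},
  {"grip": 0,"xyz": [0,1,101],"angular": [0,0,0]},
  {"grip": 0,"xyz": [0,1,103],"angular": [0,0,0]},
  {"grip": 0,"xyz": [0,1,103],"angular": [0,0,0]},
])

```text
time_s: 19.05
tcp_pos: [0.3876, -0.277, 0.0572]
ee_rot: [[0.174, -0.985, 0.001], [-0.985, -0.174, -0.0], [0.0, -0.001, -1.0]]
wrist_force: [0.7, -0.4, -0.6]
gripper_width: 0.007
gripper_force: 0.0
```

>>> move_arm([
  {"grip": 0,"xyz": [0,0,2],"angular": [0,0,0]},
  {"grip": 0,"xyz": [0,0,4],"angular": [0,0,0]},
  {"grip": 0,"xyz": [0,0,6],"angular": [0,0,0]},
  {"grip": 0,"xyz": [0,0,6],"angular": [0,0,0]},
])

```text
time_s: 19.45
tcp_pos: [0.3875, -0.2771, 0.051]
ee_rot: [[0.174, -0.985, 0.001], [-0.985, -0.174, -0.0], [0.0, -0.001, -1.0]]
wrist_force: [0.5, 1.3, 2.6]
gripper_width: 0.004
gripper_force: 1.3
```

Contact is at about z = 0.052. I'll press on until it bottoms out.

>>> move_arm([
  {"grip": 0,"xyz": [0,0,2],"angular": [0,0,0]},
  {"grip": 0,"xyz": [0,0,4],"angular": [0,0,0]},
  {"grip": 0,"xyz": [0,0,6],"angular": [0,0,0]},
  {"grip": 0,"xyz": [0,0,7],"angular": [0,0,0]},
  {"grip": 0,"xyz": [0,0,7],"angular": [0,0,0]},
])

```text
time_s: 19.95
tcp_pos: [0.3876, -0.2772, 0.0469]
ee_rot: [[0.176, -0.984, 0.001], [-0.984, -0.176, -0.001], [0.001, -0.0, -1.0]]
wrist_force: [-5.9, 6.4, 27.1]
gripper_width: 0.007
gripper_force: 13.6
```

>>> move_arm([
  {"grip": 0,"xyz": [0,0,2],"angular": [0,0,0]},
  {"grip": 0,"xyz": [0,0,3],"angular": [0,0,0]},
  {"grip": 0,"xyz": [0,0,3],"angular": [0,0,0]},
])

```text
time_s: 20.25
tcp_pos: [0.3877, -0.2773, 0.0465]
ee_rot: [[0.177, -0.984, 0.001], [-0.984, -0.177, -0.002], [0.002, -0.0, -1.0]]
wrist_force: [-9.9, 11.6, 47.4]
gripper_width: 0.007
gripper_force: 24.1
```

>>> move_arm([
  {"grip": 0,"xyz": [0,0,-5],"angular": [0,0,0]},
  {"grip": 0,"xyz": [0,0,-12],"angular": [0,0,0]},
  {"grip": 0,"xyz": [0,0,-25],"angular": [0,0,0]},
  {"grip": 0,"xyz": [0,0,-50],"angular": [0,0,0]},
  {"grip": 0,"xyz": [0,0,-80],"angular": [0,0,0]},
  {"grip": 0,"xyz": [0,0,-100],"angular": [0,0,0]},
  {"grip": 0,"xyz": [0,0,-100],"angular": [0,0,0]},
  {"grip": 0,"xyz": [0,0,-100],"angular": [0,0,0]},
])

```text
time_s: 21.05
tcp_pos: [0.3867, -0.2767, 0.1403]
ee_rot: [[0.174, -0.985, -0.001], [-0.985, -0.174, 0.001], [-0.001, 0.0, -1.0]]
wrist_force: [-0.3, 0.0, -0.0]
gripper_width: 0.005
gripper_force: 0.0
```

```bash
python3 - <<'E'
from h import *
a=pickle.load(open('top.pkl','rb'))[1]['img'].astype(int); s,c=cap('top'); b=c['img'].astype(int)
print(s['time_s'],s['tcp_pos'],s['wrist_force'],'nest diff',np.abs(a-b)[170:200,210:245].mean(),np.abs(a-b)[170:200,210:245].max())
_,w0=pickle.load(open('wrist.pkl','rb')); sw,w=cap('wrist'); m=cv2.inRange(cv2.cvtColor(w['img'],cv2.COLOR_RGB2HSV),(50,130,60),(85,255,255)); print('green px',cv2.countNonZero(m[150:240,220:300]))
print(r.finish_job())
E
```

```text
21.05 [ 0.38670176 -0.27670607  0.14026451] [-0.28428671  0.04587749 -0.03517735] nest diff 4.846666666666667 8
green px 555
the job is handed in; nothing more can be done
None
```

The bearing is seated by the red stop, the green button was pressed to its hard stop and released, and the job was handed in at about 21 s; but on the first try the closed fingertips, shorter than stated, rode over the bearing at up to about 16 N before I re-approached lower, and the button press peaked at about 47 N.

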